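Nest the flipped flute rest into the packing tray

TASK

Pack away the aluminium flute rest that lies on the counter with its legs down: lower it, without dropping it, over the middle of the two legs-up rests in the blue tray so that one of its legs stands in each trough and all three interlock compactly, its ends about in line with theirs. Let go of it there, and leave the loose legs-up rest and the glass jar where they are.

Things in the scene. Friction and masses are not known exactly. Their poses are not given: they have to be found in the camera images.
- rest_down_mid (a point): Centre (half-way up) of the loose aluminium U-channel flute rest that lies legs DOWN (flat web on top, like a bridge): 160 mm long in x, 60 mm wide in y, 40 mm high in z (up), walls 4 mm, about 0.22 kg. Can be gripped from above across its 60 mm width. It and the loose legs-up rest may swap places.
- nest (a point): Home of the legs-down rest's centre, 30 mm above the counter, on a fixed blue tray (190 x 152 mm, rim 18 mm) with two fixed U-channels (160 x 60 x 40 mm, walls 4 mm), legs UP, 8 mm apart, the gap under this point. x along them, y across, z up. Leg tops 46 mm, trough floors 10 mm above the counter; troughs 52 mm wide. Nested, the rest's legs stand on the floors at y = -28 and +28 mm; 18 mm play in y.
- rest_up_mid (a point): Centre (half-way up) of a bystander: a loose aluminium U-channel of the same size lying legs UP (open trough on top). Leave it where it is.
- jar_mid (a point): Centre (half-way up) of a bystander: an open clear glass jar standing upright, 72 mm in diameter, 85 mm high. Leave it where it is.
Not all that is in view belongs to the job. What is shaped like the part that bears rest_down_mid but orange or yellow is not meant.

How it is judged (in metres and radians):
On the way:
1. the legs-down rest is lowered over the middle of the nest while still held: its centre within 15 mm of its home height and 25 mm sideways (horizontal distance between rest_down_mid and nest below 0.025 m and z of rest_down_mid in the frame of nest below 0.015 m and contact force between the fingers and rest_down above 0.5 N), for 0.05 s.
At the end, for the whole second after the job is handed in: The legs-down rest lies nested and at rest, released: its centre within 20 mm of the nest point along and across the channels and within 5 mm in height, level within 0.1 rad and in line with the channels within 0.2 rad (x of rest_down_mid in the frame of nest between -0.02 and 0.02 m and y of rest_down_mid in the frame of nest between -0.02 and 0.02 m and z of rest_down_mid in the frame of nest between -0.005 and 0.005 m and angle between rest_down_mid's own z axis and vertical below 0.1 rad and angle between the x axis of rest_down_mid and the x axis of nest, either way round below 0.2 rad and linear speed of rest_down below 0.02 m/s); the robot touches nothing.
It fails at once if the loose legs-up rest is moved more than 25 mm (distance of rest_up_mid from where it was at the start of the episode above 0.025 m).
It fails at once if the glass jar is moved more than 25 mm (distance of jar_mid from where it was at the start of the episode above 0.025 m).
It also fails if it takes over 34 s, if anything falls off the work surface, if the arm or the gripper's body presses on something with over 40 N, if the wrist force passes 120 N, or if a joint passes its speed limit or range.

ROBOT

A 7-joint arm with a two-finger parallel gripper is mounted at the origin on the work surface. World frame = base frame: x ahead of the robot, y to its left, z up, the work surface at z = 0. Lengths are in mm, angles in rad, forces in N, time in s.
With the tool pointing down it reaches from about 400 to 900 mm from the base axis. Payload 5.6 kg.
Tool frame: the origin (TCP) lies at the very end of the fingers, on their centre line; the grasp point (between the pads) lies 19 mm behind it; z points along the fingers, y is the line along which they close (so a half turn about z gives the same grasp; the last joint's range is limited). The gripper opens to 92 mm and grips with 3 to 60 N. Pads are 20 mm wide; open, the fingers measure 128 mm over their backs; the gripper's body (75 mm by 189 mm) begins 69 mm behind the grasp point.
Start: joints at [-1.269, 0.468, -0.012, 1.603, 0.006, 1.071, -0.056], TCP at [219.747, 611.736, 214.592] pointing down, gripper open.
Joint ranges: [-2.53, 2.53], [-0.31, 2.02], [-1.57, 1.55], [0.28, 2.44], [-1.29, 4.43], [0.15, 1.84], [-2.92, 2.92]. Speed limits (rad/s): [2.57, 2.57, 3.14, 3.14, 3.14, 3.14, 3.14].

INTERFACE

Orientations are given as a rotation vector (axis times angle).
In Python, from bench import robot, imaging, job gives the robot as it stands.
- The arm moves only by the tool play_rows, never from a script. Its argument "motion" is a list of rows, each a list of 5 numbers: the shift along the tool's x, y, z in cm, then the turn about the tool's z in rad, then the closure, from 0 (fully open) to 1 (shut). In form: [[x, y, z, twist, hand], ...]. A call has exactly 5 rows; each row shifts and turns the commanded pose from where the row before left it, along the tool's axes as they then stand; what a row does not reach is not made up. A row lasts 1/8 s, in which the tool goes at most 62.5 mm and 10.7 degrees, less where a joint would pass 70% of its speed; a pose out of reach is approached as far as the arm can. A call is refused whole if a number of a shift passes 6.25 or a number of a turn 0.188, either way. A call with a gripper value outside its range is refused whole. The fingers move at their own pace and stop on an object; "newtons" is the grip in N (left out, the last holds). Time passes only in rows, so rows that do not move let the fingers close, or fill a call up. It gives the time, the measured TCP pose, the force, the opening and the grip force at its end, in the units of the state.
- robot.read_state(): the state, without advancing time (a new reading comes with each control period).
- imaging.snapshot(name): name is "side" or "top" or "wrist"; returns the picture (384x512x3 uint8, red, green, blue); there is no depth.
- imaging.get_calibration(name): a dict with "camera_matrix" (3x3 intrinsics, pixels), "T" (4x4, takes a point from camera to world coordinates); the wrist camera has in their place "hand_eye" (4x4, takes a point from camera to tool coordinates, whose origin is the TCP and whose axes are the flange's). Camera axes: x right, y down, z forward; pixel columns grow to the right and rows downward; lengths in mm; the calibration is good to about 2 mm. A picture is of the moment at which its call begins: read the wrist's pose just before it. get_calibration takes no time and is no camera call.
- job.finish_job(): hands the job in; it is judged then, once.
The state is a dict: "time_s": time; "joints": joint angles; "joint_velocities": joint speeds; "effort": joint torques, N m; "eef_pos": TCP position; "eef_rot": TCP orientation; "contact_force": force on the tool from outside, world axes, zero at the start; "ft_torque": the same for the moment, N m; "opening": opening from 0.0 (shut) to 1.0 (fully open); "gripper_force": force on a finger pad.
Only numpy, scipy, OpenCV 4.12 (cv2) and the standard library are available. Lean on these libraries where they do the work, as an engineer would, in place of code of your own. Each camera call takes 0.05 s, during which the arm holds its last target. There are 200 camera calls.

## Working session

There is one attempt and no reset: what is moved stays moved. The work goes in short steps, Python scripts to look and compute and a tool call to move; the robot and the scene stay as the last step left them, time stands still between calls to the robot, and variables do not carry over. Pictures are saved under pics/ and viewed, at most 10 in all, crops included, and the job is handed in when it is done.

Besides the shell and the picture viewer there is one more tool, called in YAML: its name, and indented under it one key for each argument. play_rows: Moves the arm, as the interface text tells. Its arguments: {"type":"object","properties":{"motion":{"type":"array"},"newtons":{"type":"number"}},"required":["motion"]}

```bash
mkdir -p pics; python3 - <<'E'
from bench import robot, imaging
import cv2, numpy as np
np.set_printoptions(precision=4,suppress=True)
print(robot.read_state())
for n in ("top","side"):
    cv2.imwrite(f"pics/{n}0.png",cv2.resize(imaging.snapshot(n)[:,:,::-1],(800,600),interpolation=cv2.INTER_CUBIC))
    c=imaging.get_calibration(n);print(n,c["camera_matrix"],c["T"])
print(imaging.get_calibration("wrist"))
E
```

```text
{'time_s': 0.0, 'joints': array([-1.269 ,  0.4684, -0.0116,  1.6036,  0.006 ,  1.0714, -0.0563]), 'joint_velocities': array([-0.0005, -0.    ,  0.001 ,  0.0008, -0.0005, -0.0008, -0.0001]), 'effort': array([ -0.0008, -52.0566,  -0.0126, -24.3754,  -0.0567,   0.0171,
         0.0001]), 'eef_pos': array([219.5914, 611.1778, 213.6575]), 'eef_rot': array([-0.539 , -3.0948,  0.0027]), 'contact_force': array([-0.0079, -1.0636, -0.1462]), 'ft_torque': array([-0.0369,  0.0157,  0.0084]), 'gripper_force': 0.0, 'opening': 0.9969416979095775}
top [[491.7355   0.     263.8704]
 [  0.     491.7355 192.7827]
 [  0.       0.       1.    ]] [[  -0.0193   -0.998     0.0606  388.4097]
 [  -0.9996    0.0182   -0.0199   22.5694]
 [   0.0187   -0.061    -0.998  1413.4905]
 [   0.        0.        0.        1.    ]]
side [[401.9588   0.     254.1965]
 [  0.     401.9588 186.9826]
 [  0.       0.       1.    ]] [[   0.9845   -0.1225    0.1254  364.376 ]
 [  -0.1747   -0.6244    0.7613 -753.5221]
 [  -0.015    -0.7714   -0.6361  708.2518]
 [   0.        0.        0.        1.    ]]
{'camera_matrix': array([[323.8111,   0.    , 255.2557],
       [  0.    , 323.8111, 187.6364],
       [  0.    ,   0.    ,   1.    ]]), 'hand_eye': array([[   0.0002,   -0.9625,   -0.2712,   76.7884],
       [   1.    ,   -0.0001,    0.0014,   -0.2824],
       [  -0.0014,   -0.2712,    0.9625, -171.1122],
       [   0.    ,    0.    ,    0.    ,    1.    ]])}
```

View pics/top0.png

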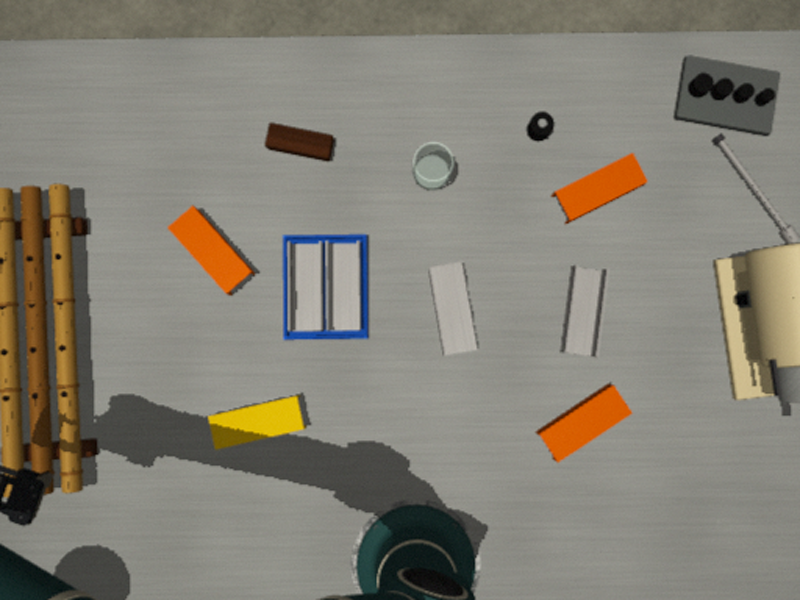

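View pics/side0.png

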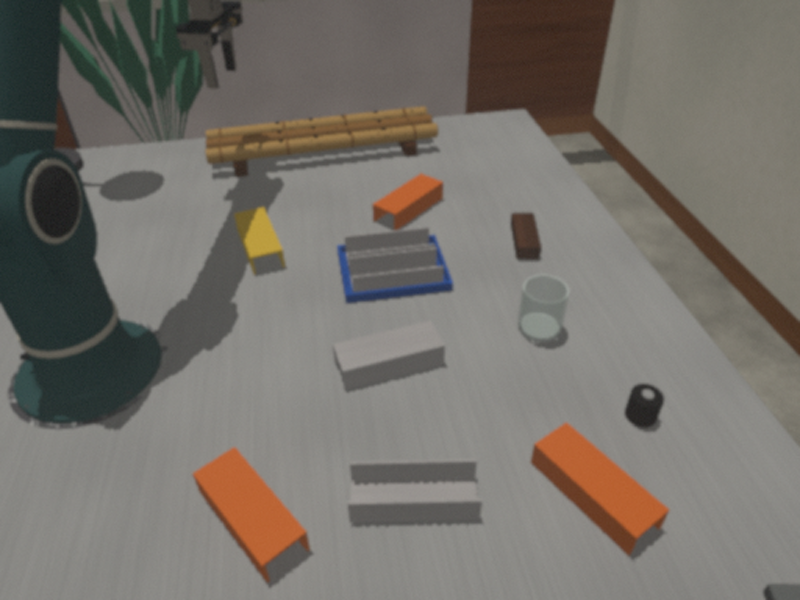

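The top view shows the legs-down rest with web corners near (429,266), (463,263), (478,350) and (444,355). The blue tray's corners are at (284,235), (368,235), (368,338) and (284,338). The legs-up rest is at about (583,310) and the jar at (434,166). The side view agrees: the middle rest has its flat web on top.

```bash
cat > h.py <<'E'
from bench import robot, imaging
import cv2, numpy as np
from scipy.spatial.transform import Rotation as R
np.set_printoptions(precision=3,suppress=True)
def tooT(s):
    T=np.eye(4);T[:3,:3]=R.from_rotvec(s["eef_rot"]).as_matrix();T[:3,3]=s["eef_pos"];return T
def world(name,px,z,scale=1,s=None):
    c=imaging.get_calibration(name);T=c["T"] if s is None else tooT(s)@c["hand_eye"]
    p=(np.array(px,float)+.5)/scale-.5
    d=np.c_[p,np.ones(len(p))]@np.linalg.inv(c["camera_matrix"]).T@T[:3,:3].T
    return T[:3,3]+d*((z-T[2,3])/d[:,2])[:,None]
def togo(target,yaw):  # yaw of tool y axis in world, mod pi
    T=tooT(robot.read_state());d=T[:3,:3].T@(np.array(target)-T[:3,3])
    a=np.arctan2(T[1,1],T[0,1]);t=-(yaw-a);t=(t+np.pi/2)%np.pi-np.pi/2
    print("tool shift cm",d/10,"twist",t); print("axes",T[:3,:3].round(3).tolist())
E
python3 - <<'E'
from h import *
for n,p,z in (("rest",[(429,266),(463,263),(478,350),(444,355)],40),("tray",[(284,235),(368,235),(368,338),(284,338)],18),("up",[(572,266),(606,268),(595,356),(562,354)],40)):
    w=world("top",p,z,1.5625);c=w.mean(0);L=(w[0]+w[1]-w[2]-w[3])/2;W=(w[0]+w[3]-w[1]-w[2])/2
    print(n,c,"L",np.hypot(*L[:2]),np.arctan2(L[1],L[0]),"W",np.hypot(*W[:2]),np.arctan2(W[1],W[0]))
    if n=="rest": togo([c[0],c[1],160],np.arctan2(W[1],W[0]))
E
```

```text
rest [458.211 -77.837  40.   ] L 160.07434025242392 0.1463511842340223 W 61.4527458028417 1.6693079891998206
tool shift cm [-45.754 -56.772   5.468] twist -0.4434023795180764
axes [[-0.941, 0.338, -0.0], [0.338, 0.941, -0.002], [-0.0, -0.002, -1.0]]
tray [503.751 151.61   18.   ] L 187.8622622089396 -0.012485349268759292 W 152.4426518708259 1.5529800899385788
up [ 449.431 -312.16    40.   ] L 159.77129394940187 -0.151898910391128 W 60.535511415116076 1.4929070214581994
```

play_rows:
  motion:
    - [-3.05, -3.8, 0, 0, 0]
    - [-3.05, -3.8, 0, 0, 0]
    - [-3.05, -3.8, 0, 0, 0]
    - [-3.05, -3.8, 0, 0, 0]
    - [-3.05, -3.8, 0, 0, 0]
  newtons: 25

```text
time_s: 0.72
eef_pos: [299.3, 379.6, 214.4]
eef_rot: [-0.539, -3.095, 0.001]
contact_force: [0.7, 0.3, 2.2]
opening: 1.001
gripper_force: 0.0
```

play_rows:
  motion:
    - [-3.05, -3.8, 0, 0, 0]
    - [-3.05, -3.8, 0, 0, 0]
    - [-3.05, -3.8, 0, 0, 0]
    - [-3.05, -3.8, 0, 0, 0]
    - [-3.05, -3.8, 0, 0, 0]

```text
time_s: 1.35
eef_pos: [378.5, 149.4, 214.6]
eef_rot: [0.539, 3.095, 0.0]
contact_force: [0.6, 0.3, 0.6]
opening: 0.999
gripper_force: 0.0
```

play_rows:
  motion:
    - [-3.05, -3.8, 0, 0, 0]
    - [-3.05, -3.8, 0, 0, 0]
    - [-3.05, -3.8, 0, 0, 0]
    - [-3.05, -3.8, 0, 0, 0]
    - [-3.05, -3.8, 0, 0, 0]

```text
time_s: 1.98
eef_pos: [457.8, -80.8, 214.5]
eef_rot: [0.539, 3.095, 0.0]
contact_force: [0.2, 0.5, -0.7]
opening: 0.999
gripper_force: 0.0
```

play_rows:
  motion:
    - [0, 0, 1, -0.155, 0]
    - [0, 0, 1, -0.155, 0]
    - [0, 0, 1, -0.155, 0]
    - [0, 0, 0, 0, 0]
    - [0, 0, 0, 0, 0]

```text
time_s: 2.6
eef_pos: [457.7, -79.4, 184.8]
eef_rot: [-0.185, 3.136, 0.0]
contact_force: [0.1, -0.3, -0.5]
opening: 0.999
gripper_force: 0.0
```

```bash
python3 - <<'E'
from h import *
togo([458.2,-77.8,25],1.69)
s=robot.read_state();print(s["time_s"],s["eef_pos"],s["eef_rot"],s["joints"])
np.save("s1.npy",s,allow_pickle=True)
cv2.imwrite("pics/w1.png",cv2.resize(imaging.snapshot("wrist")[:,:,::-1],(768,576),interpolation=cv2.INTER_CUBIC))
E
```

```text
tool shift cm [-0.065  0.152 15.981] twist -0.001660026715573082
axes [[-0.993, -0.117, 0.0], [-0.117, 0.993, 0.0], [-0.0, -0.0, -1.0]]
2.6 [457.701 -79.393 184.813] [-0.185  3.136  0.   ] [-0.302  0.193  0.453  2.095 -0.109  0.875  1.902]
```

View pics/w1.png

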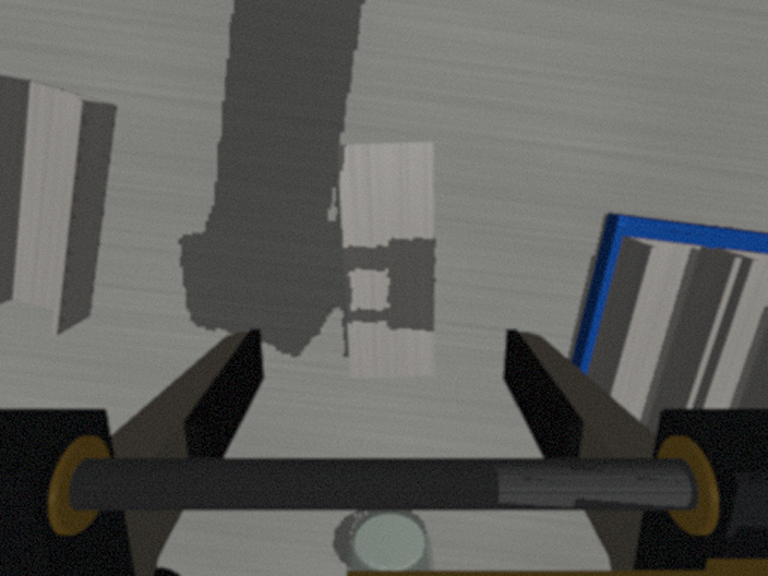

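The wrist view shows the web with corners near (343,143), (434,142), (435,376) and (349,377), centred between the fingers and aligned. The tray is at the right and the legs-up rest at the left.

```bash
python3 - <<'E'
from h import *
s=np.load("s1.npy",allow_pickle=True).item()
w=world("wrist",[(343,143),(434,142),(435,376),(349,377)],40,1.5,s);print(w)
c=w.mean(0);L=(w[0]+w[1]-w[2]-w[3])/2;W=(w[0]+w[3]-w[1]-w[2])/2
print(c,np.hypot(*L[:2]),np.hypot(*W[:2]),np.arctan2(-L[1],-L[0]))
togo([c[0],c[1],10],1.69)
E
```

```text
[[ 383.391 -113.151   40.   ]
 [ 376.108  -56.72    40.   ]
 [ 535.211  -32.558   40.   ]
 [ 543.187  -93.561   40.   ]]
[459.474 -73.998  40.   ] 160.94334283767236 59.210619174547325 0.13634370876372026
tool shift cm [-0.218  0.519 17.494] twist -0.0011277362229979992
axes [[-0.993, -0.118, 0.001], [-0.118, 0.993, -0.0], [-0.001, -0.0, -1.0]]
```

play_rows:
  motion:
    - [-0.15, 0.38, 3.5, -0.017, 0]
    - [0, 0, 4, 0, 0]
    - [0, 0, 4, 0, 0]
    - [0, 0, 3.5, 0, 0]
    - [0, 0, 2, 0, 0]

```text
time_s: 3.28
eef_pos: [458.3, -75.3, 13.3]
eef_rot: [0.213, -3.133, 0.0]
contact_force: [-0.6, 0.4, -0.7]
opening: 1.0
gripper_force: 0.0
```

play_rows:
  motion:
    - [0, 0, 0, 0, 0.4]
    - [0, 0, 0, 0, 0.5]
    - [0, 0, 0, 0, 0.6]
    - [0, 0, 0, 0, 0.6]
    - [0, 0, 0, 0, 0.6]
  newtons: 25

```text
time_s: 3.9
eef_pos: [459.5, -75.4, 15.6]
eef_rot: [-0.215, 3.132, 0.0]
contact_force: [-1.5, 0.1, 7.4]
opening: 0.654
gripper_force: 25.0
```

play_rows:
  motion:
    - [0, 0, -1, 0, 0.6]
    - [0, 0, -2.5, 0, 0.6]
    - [0, 0, -3, 0, 0.6]
    - [0, 0, -3, 0, 0.6]
    - [0, 0, -1.5, 0.146, 0.6]

```text
time_s: 4.53
eef_pos: [459.0, -75.5, 126.5]
eef_rot: [0.02, 3.139, 0.001]
contact_force: [0.7, 0.3, -1.8]
opening: 0.654
gripper_force: 24.9
```

```bash
python3 - <<'E'
from h import *
togo([503.75,151.6,110],np.pi/2-.01)
s=robot.read_state();print(s["eef_pos"],s["opening"],s["contact_force"])
E
```

```text
tool shift cm [-4.179 22.761  1.672] twist -0.002830585119738549
axes [[-1.0, 0.013, 0.002], [0.013, 1.0, 0.001], [-0.002, 0.001, -1.0]]
[459.008 -75.462 126.487] 0.654146720888948 [ 0.663  0.293 -1.766]
```

play_rows:
  motion:
    - [-0.8, 3.8, 0, 0, 0.6]
    - [-1.0, 5, 0, 0, 0.6]
    - [-1.0, 5, 0, 0, 0.6]
    - [-1.0, 5, 0, 0, 0.6]
    - [-0.4, 3.95, 0, 0, 0.6]

```text
time_s: 5.15
eef_pos: [502.6, 153.9, 125.0]
eef_rot: [0.012, 3.141, 0.0]
contact_force: [0.2, 0.8, -2.1]
opening: 0.652
gripper_force: 25.0
```

play_rows:
  motion:
    - [0, 0, 1, 0, 0.6]
    - [0, 0, 1, 0, 0.6]
    - [0, 0, 0, 0, 0.6]
    - [0, 0, 0, 0, 0.6]
    - [0, 0, 0, 0, 0.6]

```text
time_s: 5.78
eef_pos: [502.9, 151.2, 104.9]
eef_rot: [0.016, 3.141, 0.0]
contact_force: [-0.5, 0.6, -2.3]
opening: 0.652
gripper_force: 25.0
```

```bash
python3 - <<'E'
from h import *
s=robot.read_state();print(s["time_s"],s["eef_pos"],s["eef_rot"],s["opening"])
np.save("s2.npy",s,allow_pickle=True)
a=cv2.resize(imaging.snapshot("wrist")[:,:,::-1],(768,576),interpolation=cv2.INTER_CUBIC)
cv2.imwrite("pics/w2.png",a)
b=imaging.snapshot("side")[100:220,190:340,::-1]
cv2.imwrite("pics/s2.png",cv2.resize(b,None,fx=5,fy=5,interpolation=cv2.INTER_CUBIC))
E
```

```text
5.775 [502.94  151.15  104.944] [0.016 3.141 0.   ] 0.651571527457023
```

View pics/w2.png

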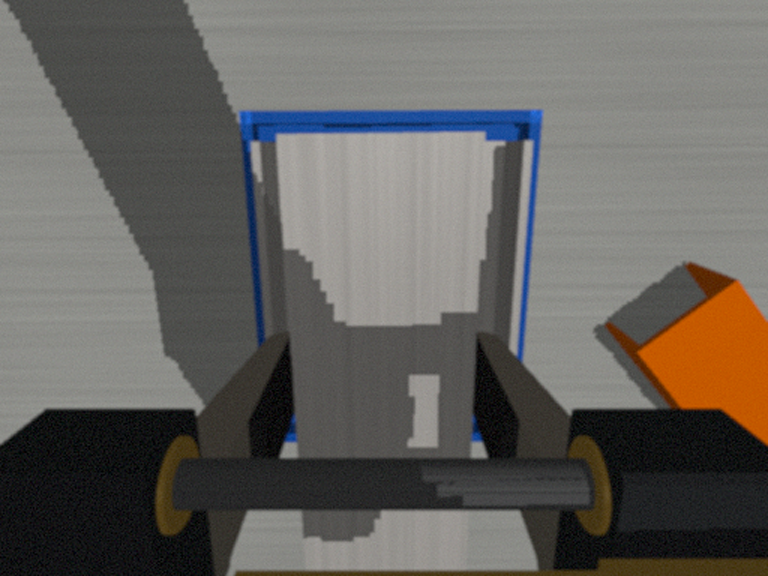

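View pics/s2.png

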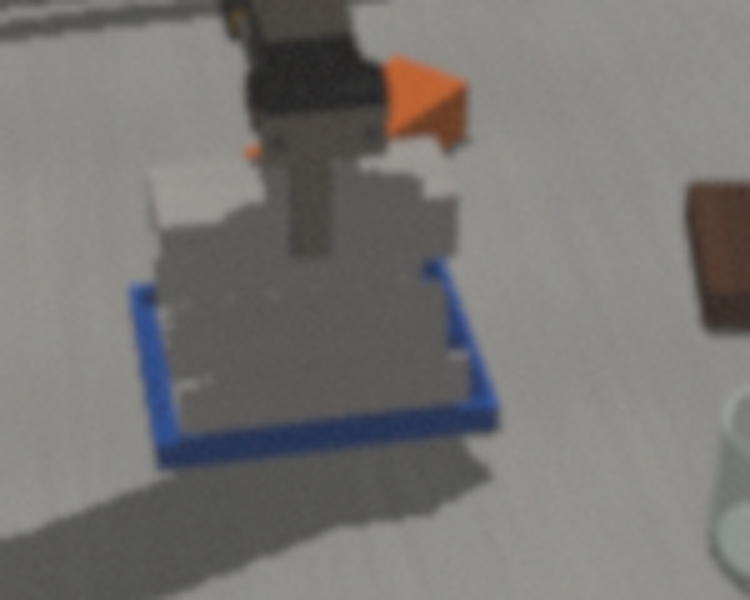

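The wrist view shows the tray's near rim from (241,112) to (541,111), with the held web centred at about column 382 above it. The side view shows the rest level over the tray. I'll check the nest centre from the rim corners.

```bash
python3 - <<'E'
from h import *
s=np.load("s2.npy",allow_pickle=True).item()
w=world("wrist",[(241,112),(541,111)],18,1.5,s);print(w,w.mean(0),w[0]-w[1])
print("far",world("wrist",[(292,441),(476,441)],18,1.5,s))
w=world("wrist",[(274,134),(488,131)],129.5,1.5,s);print("held",w,w.mean(0))
togo([503.7,152,26],np.pi/2-.01)
E
```

```text
[[409.677  80.9    18.   ]
 [410.655 231.582  18.   ]] [410.166 156.241  18.   ] [  -0.978 -150.682    0.   ]
far [[599.097  95.001  18.   ]
 [600.294 206.956  18.   ]]
held [[422.819 120.503 129.5  ]
 [422.591 182.231 129.5  ]] [422.705 151.367 129.5  ]
tool shift cm [-0.075  0.053  7.89 ] twist 0.0005546070358686261
axes [[-1.0, 0.009, 0.001], [0.009, 1.0, 0.0], [-0.001, 0.0, -1.0]]
```

play_rows:
  motion:
    - [-0.1, 0.2, 1.5, 0, 0.6]
    - [0, 0, 1.5, 0, 0.6]
    - [0, 0, 1.2, 0, 0.6]
    - [0, 0, 0.8, 0, 0.6]
    - [0, 0, 0.5, 0, 0.6]

```text
time_s: 6.5
eef_pos: [503.5, 153.5, 48.8]
eef_rot: [-0.014, -3.141, 0.001]
contact_force: [-0.4, -0.1, -2.7]
opening: 0.652
gripper_force: 25.0
```

play_rows:
  motion:
    - [0, 0, 0.5, 0, 0.6]
    - [0, 0, 0.5, 0, 0.6]
    - [0, 0, 0.4, 0, 0.6]
    - [0, 0, 0.3, 0, 0.6]
    - [0, 0, 0.2, 0, 0.6]

```text
time_s: 7.12
eef_pos: [503.7, 153.7, 30.5]
eef_rot: [0.014, 3.141, 0.0]
contact_force: [0.4, 1.0, -2.2]
opening: 0.652
gripper_force: 25.0
```

play_rows:
  motion:
    - [0, 0, 0.1, 0, 0.6]
    - [0, 0, 0.1, 0, 0.6]
    - [0, 0, 0.1, 0, 0.6]
    - [0, 0, 0.05, 0, 0.6]
    - [0, 0, 0, 0, 0.6]

```text
time_s: 7.75
eef_pos: [503.7, 153.7, 27.1]
eef_rot: [-0.014, -3.142, 0.0]
contact_force: [0.3, 0.5, -1.3]
opening: 0.651
gripper_force: 25.0
```

play_rows:
  motion:
    - [0, 0, 0.05, 0, 0.6]
    - [0, 0, 0.05, 0, 0.6]
    - [0, 0, 0.05, 0, 0.6]
    - [0, 0, 0, 0, 0.6]
    - [0, 0, 0, 0, 0.6]

```text
time_s: 8.38
eef_pos: [503.7, 153.7, 25.7]
eef_rot: [0.014, 3.141, 0.0]
contact_force: [-0.5, 0.3, -1.4]
opening: 0.653
gripper_force: 25.0
```

play_rows:
  motion:
    - [0, 0, 0.05, 0, 0.6]
    - [0, 0, 0.05, 0, 0.6]
    - [0, 0, 0, 0, 0.6]
    - [0, 0, 0, 0, 0.6]
    - [0, 0, 0, 0, 0.6]

```text
time_s: 9.0
eef_pos: [503.8, 153.7, 25.6]
eef_rot: [-0.014, -3.142, -0.001]
contact_force: [-3.3, -1.5, 9.7]
opening: 0.65
gripper_force: 25.0
```

It touched down at the expected height. I'll open only partly inside the troughs, then rise.

play_rows:
  motion:
    - [0, 0, 0, 0, 0.28]
    - [0, 0, 0, 0, 0.26]
    - [0, 0, 0, 0, 0.24]
    - [0, 0, 0, 0, 0.24]
    - [0, 0, 0, 0, 0.24]

```text
time_s: 9.62
eef_pos: [503.6, 153.6, 24.5]
eef_rot: [-0.014, -3.141, 0.0]
contact_force: [-0.3, 0.2, 0.1]
opening: 0.763
gripper_force: 0.0
```

play_rows:
  motion:
    - [0, 0, -0.5, 0, 0.24]
    - [0, 0, -1.5, 0, 0.24]
    - [0, 0, -3, 0, 0.24]
    - [0, 0, -4, 0, 0.24]
    - [0, 0, -4, 0, 0.24]

```text
time_s: 10.25
eef_pos: [503.7, 153.6, 156.8]
eef_rot: [0.014, 3.141, 0.001]
contact_force: [0.5, 0.4, 0.1]
opening: 0.758
gripper_force: 0.0
```

play_rows:
  motion:
    - [5, 0, -3, 0, 0.24]
    - [5, 0, -3, 0, 0.24]
    - [0, 0, 0, 0, 0.24]
    - [0, 0, 0, 0, 0.24]
    - [0, 0, 0, 0, 0.24]

```text
time_s: 10.88
eef_pos: [404.3, 154.3, 214.2]
eef_rot: [-0.015, -3.141, 0.002]
contact_force: [0.2, 0.6, 0.2]
opening: 0.758
gripper_force: 0.0
```

```bash
python3 - <<'E'
from h import *
b=imaging.snapshot("side")[100:220,190:340,::-1]
cv2.imwrite("pics/s3.png",cv2.resize(b,None,fx=5,fy=5,interpolation=cv2.INTER_CUBIC))
s=robot.read_state();print(s["time_s"],s["eef_pos"],s["contact_force"],s["gripper_force"])
E
```

```text
10.925 [404.234 154.183 213.984] [-0.254  0.244 -0.739] 0.0
```

View pics/s3.png

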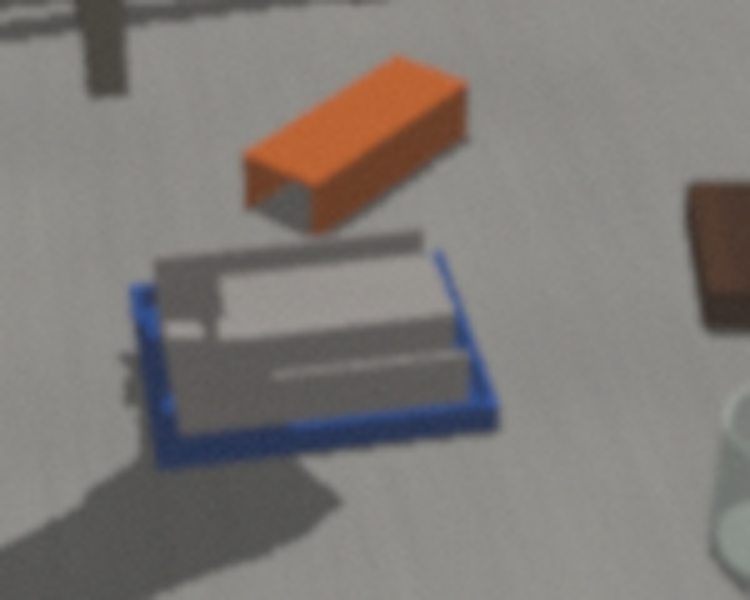

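The side view shows the rest sitting level between the outer legs, with its web from about (165,325) to (455,315). Its ends line up with the channels and the gripper is clear.

```bash
python3 -c "
from bench import job
print(job.finish_job())"
```

```text
the job is handed in; nothing more can be done
None
```

The legs-down rest is nested over the two legs-up rests in the blue tray and released, with its ends in line by the side camera; I handed the job in at about 11 s and did not touch the loose legs-up rest or the jar, but no verdict came back.

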